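# Clamp a jar of rivets in the bench vice and unscrew its tight lid

### The job

The lid of the square glass jar of brass rivets is on tight. Brace the jar by swinging the vice's ball lever fully round to its stop so that the jaws clamp it, then turn the lid anticlockwise, stop turning once the thread lets go, and lift it straight off. Finish still gripping the lid, level, just above the jar's open mouth (a centimetre or two clear); leave the jar clamped in the vice and the square, caliper and glass dish undisturbed.

Things in the scene. Friction and masses are not known exactly. Their poses are not given: they have to be found in the camera images.
- vice: dark green cam vice bolted to the bench, 94 mm wide (its x), 206 mm long (its y). Origin on the bench under the middle of the jar's place, z up. Bed 30 mm above the bench, jaw tops 72 mm. Jaws close along y: fixed jaw on the -y side, moving jaw on the +y side, cam and lever beyond it at the +y end.
- vice_lever (a joint): lever angle about its vertical pivot (rad): 0 = open, pointing along the vice's +x; grows anticlockwise seen from above to a hard stop at 1.5, pointing along the vice's +y, jar clamped. Starts at 0 to 0.2, stays where it is left. Needs 3 to 6 N at the ball, more once the jaw presses on the jar (from about 0.8 rad).
- lever_ball (a point): centre of the black ball knob (28 mm diameter) on the lever, 119 mm above the bench, 95 mm from the pivot axis; a 9 mm steel rod slopes down from it to the pivot. The ball can be pinched or pushed sideways from above.
- lever_pivot (a point): point on the lever's vertical pivot axis at the height of the ball; 105 mm along +y from the vice's origin.
- vice_pad: the moving jaw's brown fibre facing (84 x 6 x 40 mm), spring-backed, pressing the jar towards the vice's -y with about 30 N when the lever is at its stop. Its origin coincides with the vice's when open and follows the pad's travel (up to 9 mm).
- jar: clear glass jar of brass rivets: square body 58 x 58 x 58 mm high, then a round neck of 42 mm diameter; rim 84 mm above its base. Origin at the centre of its base, z up. Stands loose on the vice's bed (30 mm above the bench) with 5 mm of play, sides parallel to the jaws; clamping shifts it up to 3 mm to the vice's -y. 0.25 to 0.45 kg.
- lid: knurled aluminium lid, 58.4 mm diameter, 21.5 mm high, 65 g. Origin at the centre of its lower edge, 66 mm above the jar's base when on, 8 mm above the jar's square shoulder. Lug thread: turn anticlockwise from above with 0.4 to 0.7 N m (grip 40 N or more); it stays level, lets go after 53 deg, meets a stop at 100 deg; from 60 to 95 deg it lifts straight off, clear of the rim after 18 mm.
- lid_top (a point): centre of the lid's flat top, 21.5 mm above the lid's origin. A springy seal under it pushes a freed lid up with about 20 N, fading to nothing over the first 3 mm.
- lid_rim (a point): point on the lid's knurled side, 29 mm out along the lid's own +x; with the lid tight it lies along the jar's +x, so its place in the jar's frame tells how far the lid has turned.
- square: bystander: engineer's try square, dark stock 26 x 85 x 16 mm with a steel blade 24 x 115 mm, lying on the bench; origin on the bench near its middle. Do not disturb.
- caliper: bystander: steel digital caliper 200 mm long with a black slider, lying on the bench, 12 mm thick; origin on the bench near its middle. Do not disturb.
- dish: bystander: clear glass dish, 94 mm across, 18 mm high, with brass offcuts; origin at the centre of its base. Do not disturb.

How it is judged:
By the outcome, as a careful person would: the job done as asked, in the order asked, and still so for the second after the job is handed in, while the arm keeps its last pose, push and grip.
It also fails if it takes over 48 s, if anything falls off the work surface, if the arm or the gripper's body presses on something with over 40 N, if the wrist force passes 120 N, or if a joint passes its speed limit or range.

### The arm

A 6-joint arm with a two-finger parallel gripper is mounted at the origin on the work surface. World frame = base frame: x ahead of the robot, y to its left, z up, the work surface at z = 0. Lengths are in m, angles in rad, forces in N, time in s.
With the tool pointing down it reaches from about 0.35 to 0.975 m from the base axis. Payload 4.9 kg.
Tool frame: the origin (TCP) lies midway between the tips of the shut fingers; the grasp point (between the pads) lies 19 mm behind it; z points along the fingers, y is the line along which they close (so a half turn about z gives the same grasp; the last joint's range is limited). The gripper opens to 85 mm and grips with 20 to 120 N. Pads are 22 mm wide; open, the fingers measure 114 mm over their backs; the gripper's body (76 mm by 85 mm) begins 54 mm behind the grasp point. The pads swing forward as they close: fully open they stand 13 mm farther back than shut.
Start: joints at [1.208, 0.053, 1.613, -0, 1.476, -0.119], TCP at [0.151, 0.607, 0.231] pointing down, gripper open.
Joint ranges: [-3.01, 3.01], [-1.01, 2.22], [0.06, 2.58], [-1.02, 4.17], [0.09, 2.62], [-3.14, 3.14]. Speed limits (rad/s): [2.57, 2.57, 3.14, 3.14, 3.14, 3.14].

### API

Orientations are given as a unit quaternion [w, x, y, z].
In Python, from plant import manip gives the robot as it stands.
- The arm moves only by the shell command python3 shift.py 'ROWS'. ROWS is a JSON list of rows, 1 to 5 of them, each of 7 numbers: the opening from 0.0 (shut) to 1.0 (fully open), then dx, dy, dz in m, then a rotation vector rx, ry, rz in rad; each row shifts and turns the commanded pose from where the row before left it, along the tool's axes as they then stand; what a row does not reach is not made up. A row lasts 1/8 s, in which the tool goes at most 0.0625 m and 0.188 rad, less where a joint would pass 70% of its speed; a pose out of reach is approached as far as the arm can. The fingers move at their own pace and stop on an object; the grip force is fixed at half the most. Time passes only in rows, so rows that do not move let the fingers close. It prints the time, the measured TCP pose, the force, the opening and the grip force at its end.
- manip.state(): the state, without advancing time (a new reading comes with each control period).
- manip.grab_frame(name): name is "scene" or "top" or "wrist"; returns the picture (400x640x3 uint8, red, green, blue); there is no depth.
- manip.camera_params(name): a dict with "intrinsics" (3x3 intrinsics, pixels), "xyz" and "orientation" of the camera in the world. Camera axes: x right, y down, z forward; pixel columns grow to the right and rows downward; lengths in m; the calibration is good to about 2 mm. A picture is of the moment at which its call begins: read the wrist's pose just before it. camera_params takes no time and is no camera call; for the wrist camera it gives the pose at the moment of the call.
- manip.job_done(): hands the job in; it is judged then, once.
The state is a dict: "time": time; "joint_pos": joint angles; "joint_vel": joint speeds; "joint_efforts": joint torques, N m; "tool_pos": TCP position; "tool_rot": TCP orientation; "contact_force": force on the tool from outside, world axes, zero at the start; "ft_torque": the same for the moment, N m; "gripper_width": opening from 0.0 (shut) to 1.0 (fully open); "grasp_force": force on a finger pad.
Only numpy, scipy, OpenCV 4.12 (cv2) and the standard library are available. Lean on these libraries where they do the work, as an engineer would, in place of code of your own. Each camera call takes 0.05 s, during which the arm holds its last target. There are 200 camera calls.

## Working session

There is one attempt and no reset: what is moved stays moved. The work goes in short steps, Python scripts to look and compute and a shell command to move; the robot and the scene stay as the last step left them, time stands still between calls to the robot, and variables do not carry over. Pictures are saved under pics/ and viewed, at most 10 in all, crops included, and the job is handed in when it is done.

```bash
ls; mkdir -p pics; python3 - <<'E'
from plant import manip
import cv2,numpy as np
s=manip.state();print(s)
for n in("scene","top"):
    cv2.imwrite(f"pics/{n}0.png",manip.grab_frame(n)[:,:,::-1]);print(n,manip.camera_params(n))
print(manip.camera_params("wrist"))
E
```

```text
pics
plant.py
shift.py
{'time': 0.0, 'joint_pos': array([ 1.20802297e+00,  5.33621491e-02,  1.61428956e+00, -1.56101843e-05,
        1.47597074e+00, -1.18994130e-01]), 'joint_vel': array([-0.0005213 , -0.00065002, -0.00120756, -0.00091784, -0.00045713,
       -0.00147058]), 'joint_efforts': array([ 1.54421876e-03, -3.93671572e+01, -3.70179927e+01, -1.34242509e-05,
        6.82651356e-03, -8.07583206e-06]), 'tool_pos': array([0.15063838, 0.60594265, 0.23006238]), 'tool_rot': array([-2.34569936e-04,  1.21587213e-01,  9.92580233e-01, -9.87448276e-04]), 'contact_force': array([-0.109301  , -1.40037426,  0.11198617]), 'ft_torque': array([-0.01244395, -0.022782  , -0.05581825]), 'grasp_force': 0.0, 'gripper_width': 0.998032318557756}
scene {'intrinsics': array([[432.52330758,   0.        , 316.37644799],
       [  0.        , 432.52330758, 198.0643281 ],
       [  0.        ,   0.        ,   1.        ]]), 'xyz': array([1.23799547, 0.42621814, 1.08596224]), 'orientation': array([-0.16923617,  0.45132545,  0.82692138, -0.28959538])}
top {'intrinsics': array([[478.29785664,   0.        , 311.94338528],
       [  0.        , 478.29785664, 201.62810189],
       [  0.        ,   0.        ,   1.        ]]), 'xyz': array([ 0.39159387, -0.01588041,  1.39063335]), 'orientation': array([ 0.04873259, -0.70175411,  0.70944717, -0.04302354])}
{'intrinsics': array([[341.64866726,   0.        , 319.92621714],
       [  0.        , 341.64866726, 203.15580694],
       [  0.        ,   0.        ,   1.        ]]), 'xyz': array([0.0757904 , 0.62380333, 0.37325602]), 'orientation': array([0.11976563, 0.77883851, 0.60864041, 0.09286343])}
```

View pics/scene0.png

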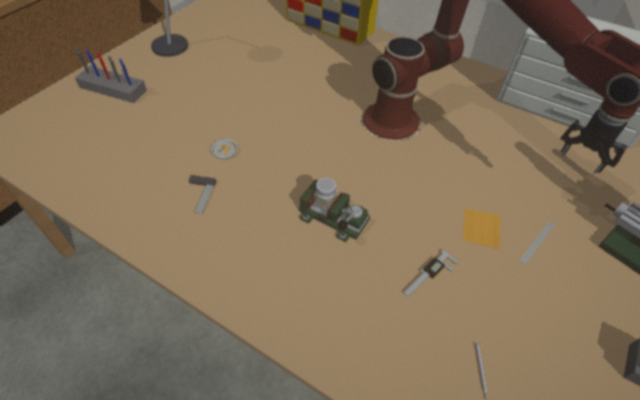

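View pics/top0.png

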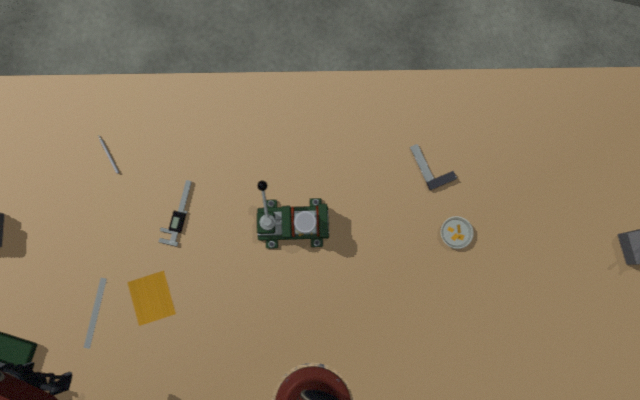

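The scene shows the vice near (335,207) with the lid at (325,187). In the top view the lid is at (305,222), the ball at (262,186) and the pivot at about (267,222). Next I'll cast rays and enlarge the crops.

```bash
cat > h.py <<'E'
import cv2,numpy as np
from plant import manip
from scipy.spatial.transform import Rotation as R
def rot(q): return R.from_quat([q[1],q[2],q[3],q[0]])
def ray(c,px):
    d=np.linalg.inv(c["intrinsics"])@[px[0],px[1],1]; d=rot(c["orientation"]).apply(d)
    return np.array(c["xyz"]),d/np.linalg.norm(d)
def onz(c,px,z):
    o,d=ray(c,px); return o+d*(z-o[2])/d[2]
def proj(c,p):
    v=c["intrinsics"]@rot(c["orientation"]).inv().apply(np.array(p)-c["xyz"]); return v[:2]/v[2]
def tri(rs):
    A=0;b=0
    for o,d in rs:
        M=np.eye(3)-np.outer(d,d);A=A+M;b=b+M@o
    p=np.linalg.solve(A,b)
    return p,[round(1e3*np.linalg.norm(np.cross(p-o,d)),1) for o,d in rs]
def tool(p):  # offset of a world point in tool axes
    s=manip.state();return rot(s["tool_rot"]).inv().apply(np.array(p)-s["tool_pos"])
E
python3 - <<'E'
from h import *
t=manip.camera_params("top");s=manip.camera_params("scene")
im=cv2.imread("pics/top0.png")
lid=onz(t,(305,222),.1175);ball=onz(t,(262.5,186),.119);piv=onz(t,(267,222),.119)
print(lid,ball,piv,[proj(s,p).round(1) for p in(lid,ball,piv)])
for px in[(425,175),(457,233),(177,215)]:print(onz(t,px,0))
a=cv2.resize(im[170:260,235:345],None,fx=5,fy=5,interpolation=2)
b=cv2.resize(cv2.imread("pics/scene0.png")[165:250,285:385],None,fx=5,fy=5,interpolation=2)
h=min(a.shape[0],b.shape[0]);o=np.hstack([a[:h],b[:h]])
o=cv2.resize(o,None,fx=.75,fy=.75);print(o.shape);cv2.imwrite("pics/crop.png",o)
E
```

```text
[0.50327035 0.01266288 0.1175    ] [0.60171975 0.12636821 0.119     ] [0.50426456 0.11405059 0.119     ] [array([325.2, 184.5]), array([341.6, 223.8]), array([354.9, 198.9])]
[ 0.64858211 -0.33961564  0.        ]
[ 0.47669653 -0.4252247   0.        ]
[0.53829996 0.39005653 0.        ]
(319, 788, 3)
```

View pics/crop.png

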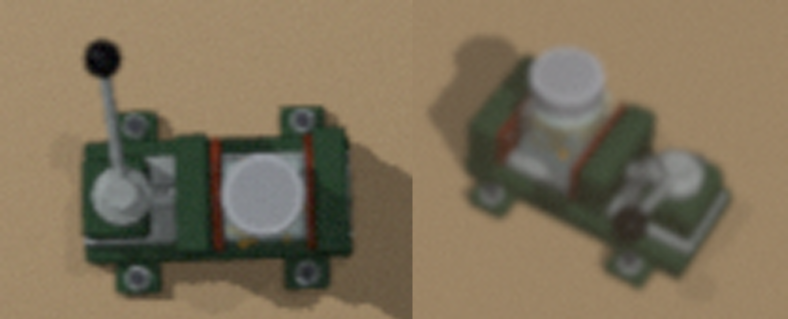

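The ball is at about (262.2,185.5) in the top view and (343.1,224.2) in the scene view, which agree to within about 2 px. Next I'll move over the ball for wrist views.

```bash
R='[1,-0.05,-0.0325,-0.004,0,0,0]'; python3 shift.py '[[1,-0.05,-0.0325,-0.004,0,0,0],[1,-0.05,-0.0325,-0.004,0,0,0],[1,-0.05,-0.0325,-0.004,0,0,0],[1,-0.05,-0.0325,-0.004,0,0,0],[1,-0.05,-0.0325,-0.004,0,0,0]]'
python3 shift.py '[[1,-0.05,-0.0325,-0.004,0,0,0],[1,-0.05,-0.0325,-0.004,0,0,0],[1,-0.05,-0.0325,-0.004,0,0,0],[1,-0.05,-0.0325,-0.004,0,0,0],[1,-0.05,-0.0325,-0.004,0,0,0]]'
python3 shift.py '[[1,0,0,0,0,0,-0.17],[1,0,0,0,0,0,-0.17],[1,0,0,0,0,0,0],[1,0,0,0,0,0,0]]'
cat > look.py <<'E'
from h import *
import sys,json
n=sys.argv[1];c=manip.camera_params("wrist");im=manip.grab_frame("wrist")
cv2.imwrite(f"pics/{n}.png",im[:,:,::-1])
json.dump({k:np.array(v).tolist() for k,v in c.items()},open(f"pics/{n}.json","w"))
s=manip.state();print(s["tool_pos"],s["joint_pos"],manip.state()["time"])
E
python3 look.py w1
```

```text
time: 0.72
tool_pos: [0.355, 0.3868, 0.251]
tool_rot: [-0.0, 0.121, 0.993, -0.0]
contact_force: [1.0, 0.8, -0.0]
gripper_width: 1.006
grasp_force: 0.0
time: 1.35
tool_pos: [0.5585, 0.1687, 0.2709]
tool_rot: [-0.0, 0.122, 0.993, 0.0]
contact_force: [0.5, 0.3, 0.3]
gripper_width: 1.001
grasp_force: 0.0
time: 1.85
tool_pos: [0.5574, 0.1705, 0.271]
tool_rot: [-0.0, -0.047, 0.999, -0.0]
contact_force: [-0.0, 0.5, -0.4]
gripper_width: 1.001
grasp_force: 0.0
[0.55740365 0.17060588 0.27107418] [ 1.69398009e-01 -6.72795403e-02  1.66627966e+00 -2.94503139e-05
  1.54296768e+00 -1.49612642e+00] 1.9
```

View pics/w1.png

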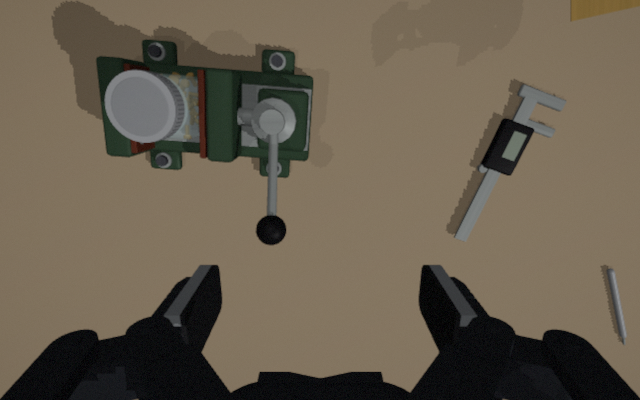

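The wrist view shows the ball at (271,230), the pivot head at (272,120), and the lid top around (145,106), with caliper to the right. I'll move over the ball and take a second view.

```bash
python3 shift.py '[[1,-0.02,-0.024,0,0,0,0],[1,-0.02,-0.024,0,0,0,0],[1,0,0,0,0,0,0]]' | head -2
python3 look.py w2; cat > meas.py <<'E'
from h import *
import json
def load(n):
    c=json.load(open(f"pics/{n}.json"));c={k:np.array(v) for k,v in c.items()};return cv2.imread(f"pics/{n}.png"),c
def ball(n,guess):
    im,c=load(n);g=proj(c,guess);u,v=g.astype(int);r=35
    x0,y0=max(u-r,0),max(v-r,0)
    m=(im[y0:v+r,x0:u+r].max(2)<40).astype(np.uint8)
    m=cv2.morphologyEx(m,cv2.MORPH_OPEN,np.ones((7,7)))
    cs,_=cv2.findContours(m,cv2.RETR_EXTERNAL,cv2.CHAIN_APPROX_NONE)
    k=min(cs,key=lambda k:np.linalg.norm(np.array(cv2.minEnclosingCircle(k)[0])+[x0,y0]-g))
    (a,b),q=cv2.minEnclosingCircle(k);return c,(a+x0,b+y0),q
def lid(n,guess):
    im,c=load(n);g=proj(c,guess);hsv=cv2.cvtColor(im,cv2.COLOR_BGR2HSV)
    m=((hsv[...,1]<40)&(hsv[...,2]>110)).astype(np.uint8)
    M=np.zeros_like(m);cv2.circle(M,tuple(int(i) for i in g),60,1,-1);m*=M
    m=cv2.morphologyEx(m,cv2.MORPH_OPEN,np.ones((5,5)))
    cs,_=cv2.findContours(m,cv2.RETR_EXTERNAL,cv2.CHAIN_APPROX_NONE)
    k=max(cs,key=cv2.contourArea);e=cv2.fitEllipse(k);return c,e[0],e[1:]
E
python3 - <<'E'
from meas import *
B=[.602,.126,.119];L=[.503,.013,.1175]
for f,G in((ball,B),(lid,L)):
    rs=[]
    for n in("w1","w2"):
        try:
            c,p,q=f(n,G);print(n,np.round(p,1),q,onz(c,p,G[2]));rs.append(ray(c,p))
        except Exception as e:print(n,repr(e))
    if len(rs)>1:print(tri(rs))
E
```

```text
time: 2.28
tool_pos: [0.6027, 0.1255, 0.271]
[0.6021213  0.12626174 0.27104158] [ 8.56617523e-02  9.69640049e-03  1.59091412e+00  2.97303763e-04
  1.54167827e+00 -1.57950809e+00] 2.325
w1 [270.7 229.5] 14.482769012451172 [0.60251493 0.12820354 0.119     ]
w2 [324.  186.6] 15.152971267700195 [0.6024228  0.12835947 0.119     ]
(array([0.60219379, 0.12831327, 0.1198189 ]), [np.float64(0.0), np.float64(0.0)])
w1 [140.  106.1] ((64.73428344726562, 76.21772766113281), 137.6897430419922) [0.50268881 0.01376414 0.1175    ]
w2 [197.1  53.1] ((63.65023422241211, 80.43572998046875), 168.71670532226562) [0.50252002 0.01683707 0.1175    ]
(array([0.50260435, 0.01943615, 0.12729593]), [np.float64(1.0), np.float64(1.0)])
```

View pics/w2.png

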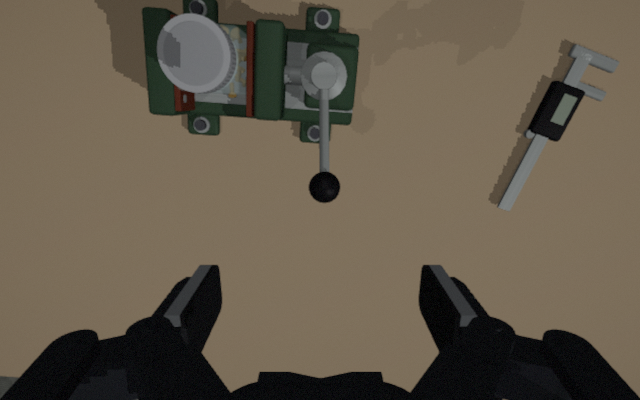

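The second view shows the ball at (324,187), the pivot head at (323,72), and the lid at (193,53). The ball triangulates to z=0.120, which matches the text. Now the pivot and the vice's yaw.

```bash
python3 - <<'E'
from meas import *
i1,c1=load("w1");i2,c2=load("w2")
p,e=tri([ray(c1,(272,121)),ray(c2,(323.5,73))]);print("pivhead",p,e)
B=np.array([.6022,.1283,.1198]);
for a,b,c in(((155,51),(278,62),c1),((163,160),(274,169),c1),((198,8),(322,18),c2),((202,125),(315,133),c2)):
    d=onz(c,b,.012)-onz(c,a,.012);print("bolt yaw",np.arctan2(-d[0],d[1]), (onz(c,b,.012)+onz(c,a,.012))/2)
# red pad lines
for im,c in((i1,c1),(i2,c2)):
    hsv=cv2.cvtColor(im,cv2.COLOR_BGR2HSV);m=(((hsv[...,0]<10)|(hsv[...,0]>172))&(hsv[...,1]>140)&(hsv[...,2]>50)).astype(np.uint8);m[200:]=0
    cs,_=cv2.findContours(m,cv2.RETR_EXTERNAL,cv2.CHAIN_APPROX_NONE)
    for k in cs:
        if cv2.contourArea(k)>80:
            r=cv2.minAreaRect(k);P=cv2.boxPoints(r);P=P[np.argsort(P[:,1])];a=(P[0]+P[1])/2;b=(P[2]+P[3])/2
            A,Bq=onz(c,a,.07),onz(c,b,.07);d=Bq-A;print("pad",np.round(r[1]),A,Bq,"yaw",np.arctan2(d[1],d[0]))
d=B-p;print("r",np.hypot(*d[:2]),"lever dir",np.arctan2(d[1],d[0]))
print(tool(B))
E
```

```text
pivhead [0.50655406 0.1195289  0.08589882] [np.float64(0.7), np.float64(0.7)]
bolt yaw 0.010648469046837762 [0.45037004 0.04727581 0.012     ]
bolt yaw 0.010939738238281432 [0.56943116 0.04999444 0.012     ]
bolt yaw 0.020798015086789787 [0.44905561 0.04760171 0.012     ]
bolt yaw 0.0230535117397765 [0.56879    0.05066187 0.012     ]
pad [87.  6.] [0.46788523 0.04818164 0.07      ] [0.5503928  0.05067933 0.07      ] yaw 0.030263058105933115
pad [25.  7.] [ 0.52846175 -0.01833164  0.07      ] [ 0.55175596 -0.01784676  0.07      ] yaw 0.020812324546930463
pad [ 6. 95.] [0.46743294 0.04864558 0.07      ] [0.55102987 0.05015841 0.07      ] yaw 0.018094679730871376
r 0.09604726640891338 lever dir 0.09144801952124063
[-0.00037529  0.00197592  0.15124197]
```

```bash
python3 shift.py '[[1,0,0.002,0.05,0,0,0],[1,0,0,0.05,0,0,0],[1,0,0,0.05,0,0,0],[1,0,0,0.022,0,0,0],[1,0,0,0,0,0,0]]'; python3 shift.py '[[0,0,0,0,0,0,0],[0,0,0,0,0,0,0],[0,0,0,0,0,0,0],[0,0,0,0,0,0,0]]'
```

```text
time: 2.95
tool_pos: [0.6005, 0.1289, 0.0979]
tool_rot: [-0.002, -0.048, 0.999, 0.0]
contact_force: [0.2, 0.5, 1.3]
gripper_width: 1.0
grasp_force: 0.0
time: 3.45
tool_pos: [0.6027, 0.1286, 0.101]
tool_rot: [0.001, -0.048, 0.999, 0.0]
contact_force: [-1.8, 1.3, 6.2]
gripper_width: 0.292
grasp_force: 58.5
```

```bash
python3 shift.py '[[0,0.0005,0.0095,0,0,0,-0.1],[0,0.0005,0.0095,0,0,0,-0.1],[0,0.0005,0.0095,0,0,0,-0.1],[0,0.0005,0.0095,0,0,0,-0.1],[0,0,0,0,0,0,0]]'; python3 -c "
import numpy as np
from plant import manip
p=manip.state()['tool_pos'][:2]-[.5075,.119];print(np.hypot(*p),np.arctan2(p[1],p[0]),manip.state()['ft_torque'])"
```

```text
time: 4.08
tool_pos: [0.5915, 0.1652, 0.101]
tool_rot: [0.001, -0.246, 0.969, -0.0]
contact_force: [-0.8, 1.3, 5.6]
gripper_width: 0.295
grasp_force: 58.7
0.09593133376428421 0.5030071125662334 [0.07516055 0.11530375 0.15518736]
```

```bash
python3 shift.py '[[0,0.0005,0.0095,0,0,0,-0.1],[0,0.0005,0.0095,0,0,0,-0.1],[0,0.0005,0.0095,0,0,0,-0.1],[0,0.0005,0.0095,0,0,0,-0.1],[0,0.0005,0.0095,0,0,0,-0.1]]'; python3 shift.py '[[0,0.0005,0.0095,0,0,0,-0.1],[0,0.0005,0.0095,0,0,0,-0.1],[0,0.0005,0.0095,0,0,0,-0.1],[0,0.0005,0.0095,0,0,0,-0.1]]';python3 -c "
import numpy as np
from plant import manip
p=manip.state()['tool_pos'][:2]-[.5075,.119];print(np.hypot(*p),np.arctan2(p[1],p[0]),manip.state()['ft_torque'])"
```

```text
time: 4.7
tool_pos: [0.5602, 0.1991, 0.1011]
tool_rot: [0.002, -0.479, 0.878, -0.001]
contact_force: [1.4, -1.2, 4.4]
gripper_width: 0.295
grasp_force: 58.8
time: 5.2
tool_pos: [0.5252, 0.213, 0.1011]
tool_rot: [0.002, -0.644, 0.765, -0.001]
contact_force: [2.8, -2.2, 4.5]
gripper_width: 0.298
grasp_force: 58.7
0.0956503910486787 1.3846381705359934 [-0.18771731 -0.34131414 -0.12361292]
```

```bash
python3 shift.py '[[0,0.0005,0.0095,0,0,0,-0.1],[0,0,0.003,0,0,0,-0.03],[0,0,0,0,0,0,0]]'; python3 shift.py '[[0,0,0.003,0,0,0,-0.03],[0,0,0,0,0,0,0]]';python3 -c "
import numpy as np
from plant import manip
p=manip.state()['tool_pos'][:2]-[.5075,.119];print(np.hypot(*p),np.arctan2(p[1],p[0]),manip.state()['ft_torque'])"; python3 look.py w3
```

```text
time: 5.58
tool_pos: [0.5133, 0.2143, 0.101]
tool_rot: [0.002, -0.691, 0.723, -0.002]
contact_force: [5.3, -0.6, 3.2]
gripper_width: 0.291
grasp_force: 59.1
time: 5.82
tool_pos: [0.5132, 0.2143, 0.1012]
tool_rot: [0.005, -0.701, 0.714, -0.004]
contact_force: [15.5, 0.9, -3.8]
gripper_width: 0.292
grasp_force: 59.3
0.09549797671836378 1.5109352920789823 [ 1.09469358e-03 -2.33529600e+00 -7.27408522e-01]
[0.51319301 0.21431874 0.10117751] [ 2.62619712e-01 -1.65931174e-03  1.89437002e+00 -1.74376374e-03
  1.23581622e+00 -2.85975086e+00] 5.875
```

View pics/w3.png

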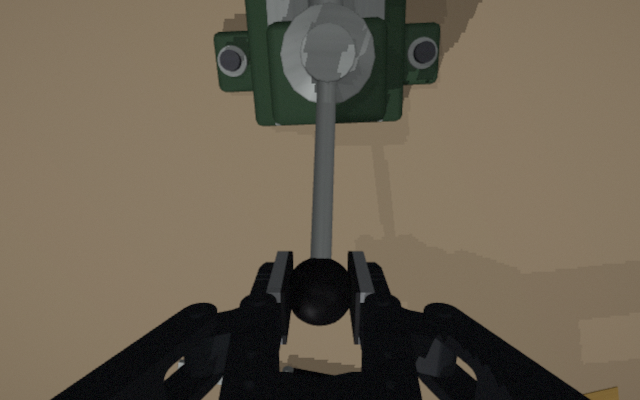

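With the ball at (320,291) between the pads and the rod pointing straight up the image at the pivot (328,52), the lever is at 1.49 rad relative to the vice. A further 3 mm push gave 15 N and no travel, so it is on its stop. I'll release and go look at the lid.

```bash
python3 shift.py '[[1,0,0,0,0,0,0],[1,0,0,0,0,0,0],[1,0,0,0,0,0,0],[1,0,0,0,0,0,0]]'|tail -2; python3 shift.py '[[1,0,0,-0.05,0,0,0],[1,0,0,-0.05,0,0,0],[1,0,0,-0.05,0,0,0],[1,0.05,0,0,0,0,0],[1,0.05,0,0,0,0,0]]';python3 shift.py '[[1,0,0,0,0,0,0],[1,0,0,0,0,0,0]]'|head -1;python3 look.py w4; python3 shift.py '[[1,0.05,0,0,0,0,0],[1,0.05,0,0,0,0,0],[1,0,0,0,0,0,0],[1,0,0,0,0,0,0]]'|head -2;python3 look.py w5
python3 -c "
import cv2,numpy as np
a,b=[cv2.imread(f'pics/w{i}.png') for i in(4,5)]
cv2.imwrite('pics/w45.png',cv2.resize(np.vstack([a[:300],b[:300]]),(640,600)))"
```

```text
gripper_width: 0.996
grasp_force: 0.0
time: 7.0
tool_pos: [0.5067, 0.1138, 0.2505]
tool_rot: [0.001, -0.703, 0.712, -0.001]
contact_force: [0.4, -0.1, -0.2]
gripper_width: 0.999
grasp_force: 0.0
time: 7.25
[0.50642782 0.1149859  0.24918082] [ 7.96614249e-02 -2.13426081e-01  1.83419249e+00  4.33968522e-04
  1.52108006e+00 -3.04791851e+00] 7.3
time: 7.8
tool_pos: [0.5064, 0.0438, 0.2488]
[0.5063473  0.04387211 0.24884366] [-0.04767803 -0.23952939  1.85683499 -0.0223706   1.52411519 -3.13471258] 7.85
```

View pics/w45.png

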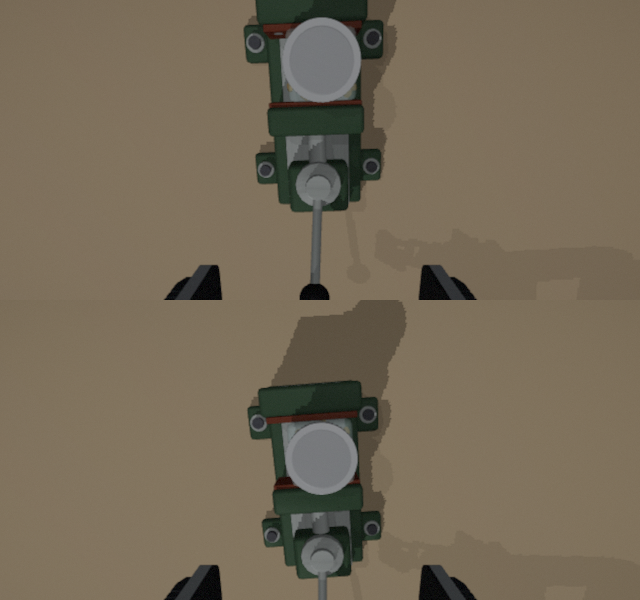

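The upper half (w4) shows the lid disc at (322,59), and the lower half (w5) shows it at (321,158 in its own frame). The pad is pressed against the jar and the lever points away. I'll triangulate the lid from circles.

```bash
python3 - <<'E'
from meas import *
rs=[];G=[.503,.013,.1175]
for n in("w4","w5"):
    im,c=load(n);g=cv2.medianBlur(cv2.cvtColor(im,cv2.COLOR_BGR2GRAY),3);u,v=proj(c,G).astype(int);y0=max(v-60,0);x0=u-60
    hs=cv2.HoughCircles(g[y0:v+60,x0:u+60],cv2.HOUGH_GRADIENT_ALT,1,20,param1=150,param2=.7,minRadius=25,maxRadius=45)
    if hs is None: print(n,"none");continue
    for a,b,r in hs[0]:print(n,a+x0,b+y0,r,onz(c,(a+x0,b+y0),.1175), "rad mm",r/c["intrinsics"][0,0]*(c["xyz"][2]-.1175)*1e3)
    a,b,_=hs[0][0];rs.append(ray(c,(a+x0,b+y0)))
if len(rs)==2:print(tri(rs))
s=manip.state();print(s["tool_pos"],s["tool_rot"]);print(tool([.503,.013,.1175]))
E
```

```text
w4 320.0 57.0 40.691124 [0.50421962 0.00978063 0.1175    ] rad mm 32.72083136187922
w4 320.0 57.0 33.71404 [0.50421962 0.00978063 0.1175    ] rad mm 27.11036885393566
w5 321.0 158.0 37.562634 [0.50331259 0.01166194 0.1175    ] rad mm 30.35050714245063
w5 321.0 158.0 29.511919 [0.50331259 0.01166194 0.1175    ] rad mm 23.845551423044196
(array([0.50375748, 0.01051607, 0.12486739]), [np.float64(0.5), np.float64(0.5)])
[0.5063473  0.04387211 0.24884366] [-0.00800045 -0.68789218  0.72572688 -0.00779965]
[0.02806463 0.00173249 0.13200312]
```

```bash
python3 shift.py '[[1,0,0,0,0,0,0.175],[1,0,0,0,0,0,0.175],[1,0,0,0,0,0,0.175],[1,0,0,0,0,0,0.175],[1,0,0,0,0,0,0.175]]'|head -3; python3 shift.py '[[1,0,0,0,0,0,0.175],[1,0,0,0,0,0,0.175],[1,0,0,0,0,0,0.175],[1,0,0,0,0,0,0.175],[1,0,0,0,0,0,0.175]]'|head -3;python3 shift.py '[[1,0,0,0,0,0,0.175],[1,0,0,0,0,0,0.175],[1,0,0,0,0,0,0],[1,0,0,0,0,0,0]]'; python3 - <<'E'
from h import *
s=manip.state();q=rot(s["tool_rot"]);m=q.as_matrix();print(m.round(4),s["joint_pos"])
z=m[:,2];ax=np.cross(z,[0,0,-1]);print("level rotvec tool",q.inv().apply(ax))
print(tool([.5035,.012,.1175]))
E
```

```text
time: 8.48
tool_pos: [0.5063, 0.0439, 0.2489]
tool_rot: [-0.004, -0.313, 0.95, -0.011]
time: 9.1
tool_pos: [0.5063, 0.0439, 0.2489]
tool_rot: [0.001, 0.119, 0.993, -0.011]
time: 9.6
tool_pos: [0.5063, 0.0434, 0.2489]
tool_rot: [0.003, 0.286, 0.958, -0.011]
contact_force: [0.0, 0.4, -0.1]
gripper_width: 1.002
grasp_force: 0.0
[[-8.359e-01  5.489e-01 -8.000e-04]
 [ 5.487e-01  8.357e-01 -2.280e-02]
 [-1.180e-02 -1.950e-02 -9.997e-01]] [-0.04840561 -0.23979207  1.85701818 -0.02280799  1.524108   -1.03712437]
level rotvec tool [-1.94882096e-02  1.18010322e-02 -6.00779270e-22]
[-0.01333266 -0.02520419  0.13205071]
```

```bash
python3 shift.py '[[1,-0.05,0.02,0,-0.0195,0.0118,0],[1,0,0,0,0,0,0],[1,0,0,0,0,0,0]]'|head -3;python3 look.py w6; python3 shift.py '[[1,0.037,-0.045,0,0,0,0],[1,0,0,0,0,0,0],[1,0,0,0,0,0,0]]'|head -3;python3 look.py w7
cat > lidm.py <<'E'
from meas import *
import sys
rs=[];G=[.5035,.012,.1175];tiles=[]
for n in sys.argv[1:]:
    im,c=load(n);u,v=proj(c,G).astype(int);y0=max(v-60,0);x0=max(u-60,0)
    s=cv2.resize(im[y0:v+60,x0:u+60],None,fx=3,fy=3,interpolation=cv2.INTER_CUBIC);g=cv2.GaussianBlur(cv2.cvtColor(s,cv2.COLOR_BGR2GRAY),(7,7),0)
    hs=cv2.HoughCircles(g,cv2.HOUGH_GRADIENT_ALT,1,5,param1=120,param2=.6,minRadius=75,maxRadius=140)
    for a,b,r in ([] if hs is None else hs[0][:5]):
        p=(a/3+x0,b/3+y0);print(n,np.round(p,1),onz(c,p,.1175),"r mm",r/3/c["intrinsics"][0,0]*(c["xyz"][2]-.1175)*1e3);cv2.circle(s,(int(a),int(b)),int(r),(0,0,255),1)
    tiles.append(cv2.resize(s,(360,360)))
cv2.imwrite("pics/lid_%s.png"%n,np.hstack(tiles))
E
python3 lidm.py w6 w7
```

```text
time: 9.98
tool_pos: [0.5588, 0.0321, 0.2489]
tool_rot: [-0.0, 0.288, 0.958, -0.0]
[0.55868044 0.03226589 0.2492809 ] [-7.52706812e-02 -1.13388445e-01  1.74548018e+00 -4.62877669e-05
  1.50941103e+00 -1.06282414e+00] 10.025
time: 10.4
tool_pos: [0.5033, 0.0151, 0.2503]
tool_rot: [0.001, 0.288, 0.958, 0.0]
[0.50384745 0.01513728 0.2504172 ] [-1.17734728e-01 -2.55340780e-01  1.86720398e+00  5.68677525e-05
  1.52678617e+00 -1.10483752e+00] 10.45
w6 [262. 149.] [0.50259341 0.01239147 0.1175    ] r mm 29.382286580980967
w6 [255.  155.3] [0.50359419 0.00465415 0.1175    ] r mm 34.860331959897195
w6 [263.7 144.3] [0.50032589 0.01571108 0.1175    ] r mm 26.509224413490966
w7 [323.3 190. ] [0.50347738 0.01751627 0.1175    ] r mm 27.878185285985428
w7 [317. 193.] [0.50272469 0.01165781 0.1175    ] r mm 27.660046698901144
w7 [319.  187.3] [0.49955597 0.01576839 0.1175    ] r mm 30.63263078029811
w7 [317. 193.] [0.50272469 0.01165781 0.1175    ] r mm 22.39658123890871
w7 [323.  186.3] [0.50067773 0.01902335 0.1175    ] r mm 24.30494998103681
```

View pics/lid_w7.png

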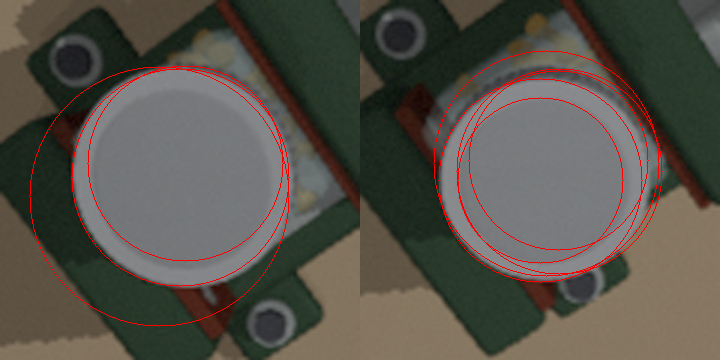

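In both views the lid's bright outer ring is well bounded: w6 at (262,149) with r 29.4 mm, and w7 at (317,193.5).

```bash
python3 - <<'E'
from meas import *
c6=load("w6")[1];c7=load("w7")[1]
print(tri([ray(c6,(262,149)),ray(c7,(317,193.5))]))
p=[.5027,.012,.1175];print(tool(p),manip.state()["tool_pos"],manip.state()["time"])
E
```

```text
(array([0.50271146, 0.0120721 , 0.11838792]), [np.float64(0.5), np.float64(0.5)])
[-0.00042541 -0.00343273  0.13291417] [0.50384745 0.01513728 0.2504172 ] 10.45
```

```bash
python3 shift.py '[[1,-0.0004,-0.0034,0.05,0,0,0],[1,0,0,0.05,0,0,0],[1,0,0,0.04,0,0,0],[1,0,0,0.0214,0,0,0],[1,0,0,0,0,0,0]]'; python3 shift.py '[[0,0,0,0,0,0,0],[0,0,0,0,0,0,0],[0,0,0,0,0,0,0],[0,0,0,0,0,0,0]]';python3 -c "
from plant import manip
print(manip.state()['ft_torque'])"
```

```text
time: 11.08
tool_pos: [0.5012, 0.0122, 0.0862]
tool_rot: [-0.002, 0.288, 0.958, -0.0]
contact_force: [0.8, -0.7, -0.8]
gripper_width: 0.998
grasp_force: 0.0
time: 11.58
tool_pos: [0.5043, 0.0128, 0.0906]
tool_rot: [0.003, 0.288, 0.958, 0.002]
contact_force: [1.0, 5.0, 3.1]
gripper_width: 0.668
grasp_force: 63.9
[ 0.93559092 -0.28366876  0.07374621]
```

```bash
cat > st.py <<'E'
from h import *
s=manip.state();m=rot(s["tool_rot"]).as_matrix();print("yaw",np.arctan2(m[1,1],m[0,1]),"tq",s["ft_torque"].round(2),"F",s["contact_force"].round(1),"tilt",m[:2,2].round(4))
E
python3 st.py; python3 shift.py '[[0,0,0,0,0,0,-0.1],[0,0,0,0,0,0,-0.1],[0,0,0,0,0,0,-0.1],[0,0,0,0,0,0,-0.1]]';python3 st.py;python3 shift.py '[[0,0,0,0,0,0,-0.1],[0,0,0,0,0,0,-0.1],[0,0,0,0,0,0,-0.1],[0,0,0,0,0,0,-0.1]]';python3 st.py
```

```text
yaw 0.986485748663154 tq [ 0.94 -0.28  0.07] F [1.  5.  3.1] tilt [0.0064 0.0022]
time: 12.08
tool_pos: [0.5047, 0.012, 0.0907]
tool_rot: [0.004, 0.092, 0.996, 0.001]
contact_force: [2.8, 1.8, 2.1]
gripper_width: 0.667
grasp_force: 64.0
yaw 1.3873636463924548 tq [ 0.42 -0.44 -0.67] F [2.8 1.8 2.1] tilt [0.0075 0.0009]
time: 12.58
tool_pos: [0.5056, 0.012, 0.0913]
tool_rot: [0.005, -0.108, 0.994, -0.0]
contact_force: [5.3, 1.9, 5.2]
gripper_width: 0.672
grasp_force: 64.7
yaw 1.7880485671176944 tq [ 0.47 -0.55 -0.38] F [5.3 1.9 5.2] tilt [0.0096 0.0007]
```

```bash
python3 shift.py '[[0,0,0,0,0,0,-0.1],[0,0,0,0,0,0,-0.1]]';python3 st.py;python3 shift.py '[[0,0,0,0,0,0,-0.1],[0,0,0,0,0,0,-0.05],[0,0,0,0,0,0,0]]';python3 st.py; python3 look.py w8
```

```text
time: 12.82
tool_pos: [0.5054, 0.0121, 0.0921]
tool_rot: [0.004, -0.208, 0.978, -0.001]
contact_force: [1.5, 3.4, 7.4]
gripper_width: 0.671
grasp_force: 65.0
yaw 1.989350642837665 tq [ 0.6  -0.07 -0.13] F [1.5 3.4 7.4] tilt [0.0085 0.0005]
time: 13.2
tool_pos: [0.5052, 0.0121, 0.092]
tool_rot: [0.004, -0.279, 0.96, -0.001]
contact_force: [0.2, 2.1, 8.2]
gripper_width: 0.67
grasp_force: 65.0
yaw 2.1365987126654944 tq [ 0.53  0.05 -0.02] F [0.2 2.1 8.2] tilt [0.008  0.0004]
[0.50517112 0.01205476 0.09202762] [-1.24306017e-01 -1.11199947e-01  2.01580569e+00  1.50360960e-03
  1.22905164e+00 -2.26121464e+00] 13.25
```

View pics/w8.png

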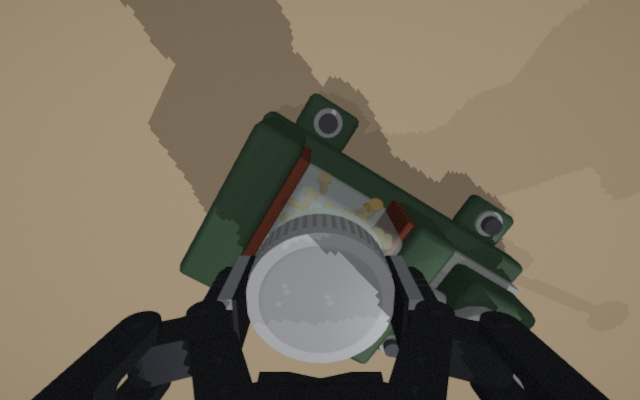

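Torque fell from −0.67 to about 0 N·m, with 8 N pushing up, so the thread has let go at 66°. The view shows the lid at (320,298) held between the pads and the jar still square in the jaws. Next I'll lift straight up.

```bash
python3 shift.py '[[0,0,0,-0.004,0,0,0],[0,0,0,-0.006,0,0,0],[0,0,0,-0.006,0,0,0]]';python3 st.py;python3 shift.py '[[0,0,0,-0.006,0,0,0],[0,0,0,-0.006,0,0,0],[0,0,0,-0.004,0,0,0],[0,0,0,0,0,0,0],[0,0,0,0,0,0,0]]';python3 st.py; python3 look.py w9; python3 - <<'E'
from h import *
for n in("scene","top"):cv2.imwrite(f"pics/{n}9.png",manip.grab_frame(n)[:,:,::-1])
a=cv2.imread("pics/w9.png");b=cv2.resize(cv2.imread("pics/scene9.png")[150:260,270:400],(390,330),interpolation=2)
c=cv2.resize(cv2.imread("pics/top9.png")[120:270,150:480],(400,182))
o=np.zeros((590,800,3),np.uint8);o[:250,:400]=cv2.resize(a,(400,250));o[:330,405:795]=b;o[340:522,:400]=c;cv2.imwrite("pics/end.png",o)
E
```

```text
time: 13.62
tool_pos: [0.502, 0.012, 0.1042]
tool_rot: [0.0, -0.279, 0.96, -0.0]
contact_force: [-0.3, -0.1, -0.8]
gripper_width: 0.667
grasp_force: 64.7
yaw 2.1367096862655726 tq [ 0.   -0.03  0.06] F [-0.3 -0.1 -0.8] tilt [ 0.0008 -0.    ]
time: 14.25
tool_pos: [0.5016, 0.0118, 0.1195]
tool_rot: [-0.0, -0.279, 0.96, 0.0]
contact_force: [-0.8, -0.1, -1.0]
gripper_width: 0.665
grasp_force: 64.7
yaw 2.13644042025222 tq [ 0.04  0.   -0.02] F [-0.8 -0.1 -1. ] tilt [-0.0004 -0.0001]
[0.50159995 0.01181948 0.11939425] [-1.24805783e-01 -1.48826808e-01  2.00010544e+00 -1.20149761e-04
  1.29075015e+00 -2.26124091e+00] 14.3
```

View pics/end.png

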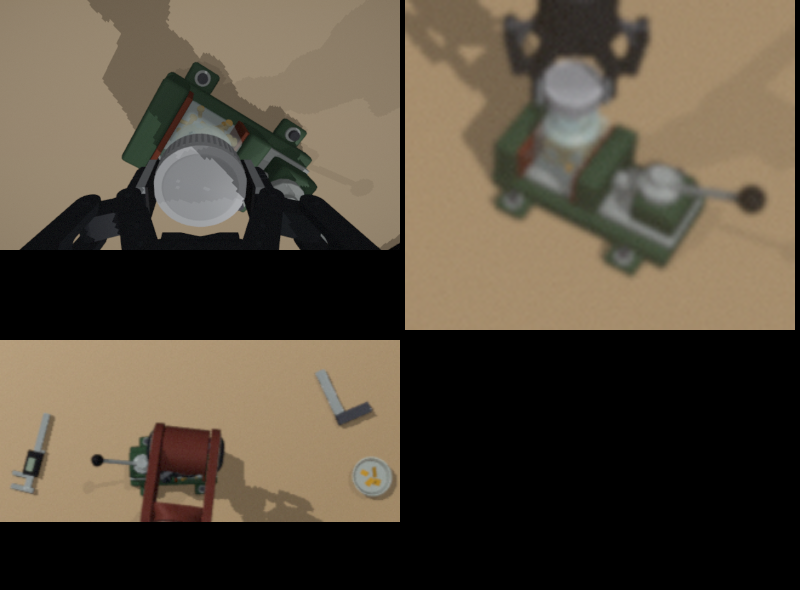

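The lid is in the gripper above the open jar, the lever points straight along +y, and the square, caliper and dish are where they were. Clearance is about 11 mm, and the tool relaxed by 3.5 mm and 0.5° when the lid came free. I'll trim those and raise it 4 mm.

```bash
python3 shift.py '[[0,-0.003,-0.0019,-0.004,0.0043,-0.0068,0],[0,0,0,0,0,0,0],[0,0,0,0,0,0,0],[0,0,0,0,0,0,0]]';python3 st.py; python3 -c "
from plant import manip
print(manip.job_done())"
```

```text
time: 14.9
tool_pos: [0.5053, 0.0118, 0.1236]
tool_rot: [0.004, -0.279, 0.96, -0.001]
contact_force: [0.5, 0.2, -2.0]
gripper_width: 0.673
grasp_force: 64.8
yaw 2.1364812955145083 tq [0.02 0.03 0.04] F [ 0.5  0.2 -2. ] tilt [ 0.0081 -0.0001]
the job is handed in; nothing more can be done
None
```

The job is handed in at 14.9 s with no verdict shown: jar clamped with the lever on its stop, lid turned about 66° until the thread let go, then lifted off and held level about 15 mm above the mouth, with the square, caliper and dish undisturbed.

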